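Centre the vial block on the stirrer plate and switch the stirrer on

TASK

The aluminium vial block sits crooked on the hotplate stirrer. Its corners stick out on opposite sides: tap them in with light taps on the bare metal, a little from one side and a little from the other, until the block is square and centred in the outline printed on the white plate, without knocking it hard, lifting it or touching the vials. Once it is centred, push the green selector knob down, turn it one position clockwise from the white dot to the green dot and let it spring back up; leave the flasks and the bottle beside the stirrer where they stand.

Things in the scene. Friction and masses are not known exactly. Their poses are not given: they have to be found in the camera images.
- stirrer: White hotplate stirrer with a green band, 300 mm deep (x) by 200 mm wide (y), heavy, does not move. Origin: centre of its footprint, on the bench. Its x axis points from the control deck (low front part, nearer the robot) to the plate, y to the left seen from the robot, z up. The flat front deck is 68 mm high and 97 mm deep; behind it stands the heater tower with a white square plate, 180 x 180 mm, top 105 mm above the bench.
- outline (a point): Centre of the dark rectangular outline printed on the white plate, on the plate's top face (105 mm above the bench, 45 mm behind the stirrer's origin). Axes parallel to the stirrer's. The outline measures 104 mm along x by 142 mm along y inside its line, so that the centred block shows an even 6 mm margin all round.
- block: Loose solid aluminium block, 92 mm along its x, 130 mm along its y, 32 mm high, 0.65 to 0.95 kg with its vials, lying on the plate turned some 14 to 23 degrees counterclockwise (seen from above) from the outline and off its centre by up to about 15 mm. Too wide to grip. Origin: centre of its underside; z up. Either way round is right. It stays where a push leaves it (friction about 0.6; some 4 to 7 N moves it). A light tap is a finger arriving at 0.1 m/s or slower.
- vials: The eight capped amber glass vials standing in the block (two rows of four, white caps), fixed in it; they rise 17 mm above the block's top (caps end 49 mm above the plate), set 11 mm in from the block's long sides and 5 mm in from its short ends. Origin: centre of the block's top face. Do not touch.
- knob_grip (a point): Point on the vertical axis of the green ribbed selector knob, 10 mm below its flat top. The knob is round, 38 mm across and 32 mm high, on the front deck 100 mm in front of the stirrer's origin; its top is 39 mm above the deck (107 mm above the bench) at rest. It can be gripped from above in any direction; the nearest edge of the plate and its tower is 50 mm behind its axis.
- selector (a joint): Turn of the selector knob about its vertical axis, rad, growing clockwise seen from above. Three positions 60 degrees apart: 0 = white dot (off, where it starts; the white pointer line on the knob shows ahead-left), 1.047 = green dot (straight ahead, away from the robot), 2.094 = orange dot. Locked in each position (about 5 degrees of play) unless the knob is pushed down.
- knob_press (a joint): How far the selector knob is pushed down, m: 0 up, 0.005 fully down. Sprung: about 4 N to start, 7 N fully down. It must be down by 4 mm or more to turn, and springs up and locks when released at a position; released between positions it stays down.
- flask_amber: Loose amber volumetric flask with black stopper, 68 mm across, 150 mm high, beside the stirrer. Origin: centre of its underside. Leave it standing where it is.
- flask_clear: Loose clear volumetric flask with black stopper, 68 mm across, 150 mm high, beside the stirrer. Origin: centre of its underside. Leave it standing where it is.
- reagent_bottle: Loose amber bottle with paper label and blue cap, 72 mm across, 150 mm high, beside the stirrer. Origin: centre of its underside. Leave it standing where it is.

How it is judged:
By the outcome, as a careful person would: the job done as asked, in the order asked, and still so for the second after the job is handed in, with the robot touching nothing.
It also fails if it takes over 67 s, if anything falls off the work surface, if the arm or the gripper's body presses on something with over 40 N, if the wrist force passes 120 N, or if a joint passes its speed limit or range.

ROBOT

A 6-joint arm with a two-finger parallel gripper is mounted at the origin on the work surface. World frame = base frame: x ahead of the robot, y to its left, z up, the work surface at z = 0. Lengths are in mm, angles in rad, forces in N, time in s.
With the tool pointing down it reaches from about 400 to 925 mm from the base axis. Payload 12.5 kg.
Tool frame: the origin (TCP) lies at the very end of the fingers, on their centre line; the grasp point (between the pads) lies 19 mm behind it; z points along the fingers, y is the line along which they close (so a half turn about z gives the same grasp; the last joint's range is limited). The gripper opens to 95 mm and grips with 3 to 60 N. Pads are 20 mm wide; open, the fingers measure 119 mm over their backs; the gripper's body (75 mm by 180 mm) begins 59 mm behind the grasp point.
Start: joints at [1.137, 0.491, 1.559, -0, 1.092, -0.106], TCP at [201.209, 591.745, 214.661] pointing down, gripper open.
Joint ranges: [-3.1, 3.1], [-0.84, 2.19], [0.05, 2.79], [-1.13, 4.28], [0.06, 2.93], [-2.69, 2.69]. Speed limits (rad/s): [2.22, 2.22, 2.79, 3.14, 3.14, 3.14].

INTERFACE

Orientations are given as a unit quaternion [x, y, z, w].
In Python, from cell import bot, imaging, order gives the robot as it stands. The module is installed in compiled form; this text tells all that it offers.
- The arm moves only by the tool move_arm, never from a script. Its argument "plan" is a list of rows, each an object with "delta_rot": the turn, a rotation vector about the tool's x, y, z each as a share of pi rad, from -1 to 1, a list of three; "translation": the shift along the tool's x, y, z each as a share of 30 mm, from -1 to 1, a list of three; "gripper": the closure, from 0 (fully open) to 1 (shut). In form: [{"delta_rot": [ax, ay, az], "translation": [dx, dy, dz], "gripper": gripper}, ...]. A call has 1 to 20 rows; each row shifts and turns the commanded pose from where the row before left it, along the tool's axes as they then stand; what a row does not reach is not made up. A row lasts 1/8 s, in which the tool goes at most 62.5 mm and 10.7 degrees, less where a joint would pass 70% of its speed; a pose out of reach is approached as far as the arm can. A call with a number of a shift or a turn outside -1 to 1 is refused whole. A call with a gripper value outside its range is refused whole. The fingers move at their own pace and stop on an object; the grip force is fixed at half the most. Time passes only in rows, so rows that do not move let the fingers close. It gives the time, the measured TCP pose, the force, the opening and the grip force at its end, in the units of the state.
- bot.get_state(): the state, without advancing time (a new reading comes with each control period).
- imaging.read_camera(name): name is "scene" or "top"; returns a dict with "color" (480x640x3 uint8, blue, green, red), "depth" (480x640 float32, mm along the optical axis (not along the pixel's ray), 0 where there is no reading), "fx", "fy", "cx", "cy" (pixels), "xyz" and "attitude" of the camera in the world. Camera axes: x right, y down, z forward; pixel columns grow to the right and rows downward; lengths in mm; the calibration is good to about 2 mm. A picture is of the moment at which its call begins.
- order.job_done(): hands the job in; it is judged then, once.
The state is a dict: "time_s": time; "joints": joint angles; "qd": joint speeds; "joint_efforts": joint torques, N m; "eef_pos": TCP position; "tool_rot": TCP orientation; "contact_force": force on the tool from outside, world axes, zero at the start; "torque": the same for the moment, N m; "width": finger opening in mm; "gripper_force": force on a finger pad.
Only numpy, scipy, OpenCV 4.12 (cv2) and the standard library are available. Lean on these libraries where they do the work, as an engineer would, in place of code of your own. Each camera call takes 0.05 s, during which the arm holds its last target. There are 200 camera calls.

## Working session

There is one attempt and no reset: what is moved stays moved. The work goes in short steps, Python scripts to look and compute and a tool call to move; the robot and the scene stay as the last step left them, time stands still between calls to the robot, and variables do not carry over. Pictures are saved under pics/ and viewed, at most 10 in all, crops included, and the job is handed in when it is done.

Besides the shell and the picture viewer there is one more tool, called after "Request:" in YAML: its name, and indented under it one key for each argument. move_arm: Moves the arm, as the interface text tells. Its arguments: {"type":"object","properties":{"plan":{"type":"array"}},"required":["plan"]}

```bash
mkdir -p pics
cat > h.py <<'E'
import numpy as np, cv2
from scipy.spatial.transform import Rotation as R
from cell import bot, imaging, order
def cam(n):
    c=imaging.read_camera(n); a=np.array(c["attitude"],float)
    c["R"]=a if a.shape==(3,3) else R.from_quat(a).as_matrix()
    c["t"]=np.array(c["xyz"],float); return c
def ray(c,u,v):
    return c["R"]@np.array([(u-c["cx"])/c["fx"],(v-c["cy"])/c["fy"],1.0])
def onplane(c,u,v,z):
    d=ray(c,u,v); return c["t"]+d*(z-c["t"][2])/d[2]
def proj(c,p):
    q=c["R"].T@(np.array(p,float)-c["t"]); return np.array([c["fx"]*q[0]/q[2]+c["cx"],c["fy"]*q[1]/q[2]+c["cy"]])
def cloud(c):
    v,u=np.mgrid[0:480,0:640]; d=c["depth"]
    P=np.stack([(u-c["cx"])/c["fx"]*d,(v-c["cy"])/c["fy"]*d,d],-1)
    return P@c["R"].T+c["t"]
E
python3 - <<'E'
from h import *
print(bot.get_state())
for n in("scene","top"):
    c=cam(n); cv2.imwrite(f"pics/{n}0.png",c["color"]); print(n,c["t"],c["attitude"],c["fx"],c["cx"],c["cy"])
    np.savez(f"{n}0.npz",**c)
E
```

```text
{'time_s': 0.0, 'joints': array([ 1.13742099e+00,  4.91620022e-01,  1.55942993e+00,  4.31011857e-07,
        1.09167901e+00, -1.05572583e-01]), 'qd': array([-3.31405281e-04,  1.77111809e-03, -2.40974213e-06,  3.82649879e-04,
        1.36621090e-03, -2.01197630e-04]), 'joint_efforts': array([-1.03123111e-03, -6.12619185e+01, -2.58191407e+01,  6.92115817e-02,
        4.81614273e-02, -1.02881893e-04]), 'eef_pos': array([201.09326942, 591.52517626, 214.03089834]), 'tool_rot': array([ 1.63168601e-01,  9.86598036e-01, -5.47600248e-04, -1.51441087e-04]), 'contact_force': array([ 1.12892342, -0.01609166, -0.09665181]), 'torque': array([-0.02093423, -0.02582875,  0.02858892]), 'gripper_force': 0.0, 'width': 95.04118987633157}
scene [ 942.00507518 -530.68100575  933.53321788] [ 0.90606607  0.26254639 -0.09349173 -0.31839121] 511.80878343529537 320.9369447803232 239.66581494584827
top [ 543.5159971    36.66658943 1161.54859613] [-0.70365557  0.71027699 -0.0108607   0.01604597] 590.4922394780099 320.3526978604661 235.59408144485917
```

View pics/top0.png

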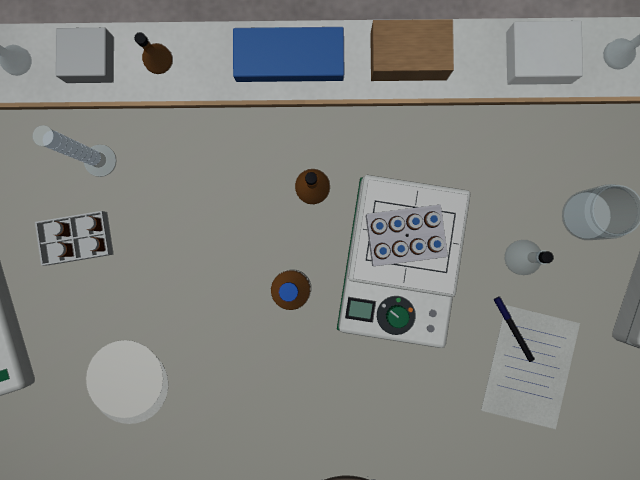

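View pics/scene0.png

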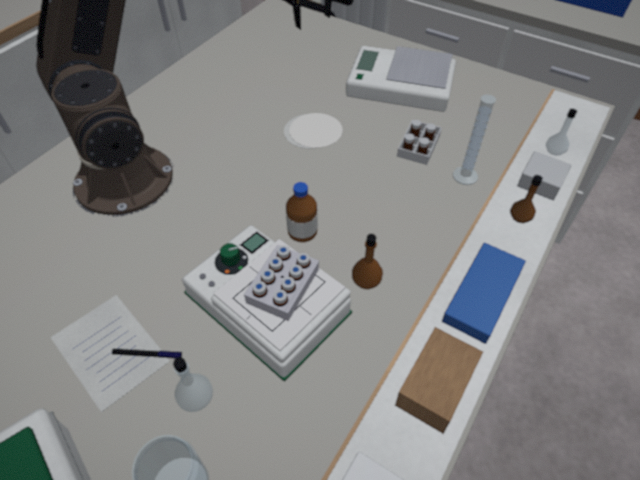

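The top view shows the stirrer around pixel (403,262), the block at (407,235), the knob at (397,317), the amber flask at (312,186), the clear flask at (523,257) and the bottle at (290,290). The scene view agrees. Next I'll measure them.

```bash
cat >> h.py <<'E'
def rect(P):
    (c,s,a)=cv2.minAreaRect(P.astype(np.float32)); return np.array(c),s,a
E
python3 - <<'E'
from h import *
L=lambda n:{k:v for k,v in np.load(n).items()}
for n in("top","scene"):
    c=L(n+"0.npz"); P=cloud(c); hsv=cv2.cvtColor(c["color"],cv2.COLOR_BGR2HSV)
    x,y,z=P[...,0],P[...,1],P[...,2]
    roi=(x>450)&(x<800)&(y>-250)&(y<20)
    if n=="top":
        h,b=np.histogram(z[roi],bins=np.arange(-10,200,5)); print([(int(q),int(w)) for q,w in zip(b,h) if w>30])
    for nm,lo,hi in(("plate",95,112),("blocktop",129,145),("deck",60,75)):
        m=(roi&(z>lo)&(z<hi)).astype(np.uint8); m=cv2.morphologyEx(m,cv2.MORPH_OPEN,np.ones((3,3)))
        k,l,st,ce=cv2.connectedComponentsWithStats(m); i=1+np.argmax(st[1:,4]); mm=l==i
        print(n,nm,mm.sum(),"z",np.median(z[mm]),rect(np.c_[x[mm],y[mm]]))
    g=roi&(cv2.inRange(hsv,(50,80,20),(90,255,255))>0)&(z>90)
    print("knob",g.sum(),np.median(z[g]),rect(np.c_[x[g],y[g]]))
c=L("top0.npz"); cv2.imwrite("pics/crop0.png",cv2.resize(c["color"][165:355,325:485],None,fx=3.1,fy=3.1,interpolation=cv2.INTER_CUBIC))
E
```

```text
[(-5, 2343), (0, 7345), (5, 710), (15, 110), (20, 42), (60, 117), (65, 1030), (70, 1098), (75, 32), (85, 90), (90, 867), (95, 571), (100, 1124), (105, 4731), (110, 299), (130, 75), (135, 1748), (140, 800), (145, 134), (150, 440), (155, 778)]
top plate 6210 z 106.65511205901623 (array([ 581.54931641, -116.60508728]), (187.1262664794922, 186.2130889892578), 80.6560287475586)
top blocktop 2550 z 138.85672518641059 (array([ 582.42669678, -105.68362427]), (91.99006652832031, 130.42845153808594), 6.7283501625061035)
top deck 2059 z 70.08549616502773 (array([476.79382324, -97.2374649 ]), (201.81871032714844, 53.60356521606445), 89.41045379638672)
knob 78 107.71587347797583 (array([454.09848022, -92.43237305]), (29.5540828704834, 7.8104472160339355), 89.47801208496094)
scene plate 4278 z 105.49184632202486 (array([ 581.61358643, -117.69245911]), (181.1136932373047, 182.95851135253906), 80.52294158935547)
scene blocktop 1560 z 137.67992038665682 (array([ 583.82666016, -107.19267273]), (93.99119567871094, 131.3549041748047), 6.143560409545898)
scene deck 866 z 68.96679949990283 (array([ 468.91271973, -107.70575714]), (72.52076721191406, 221.74327087402344), 12.384541511535645)
knob 85 103.7577598551735 (array([454.64852905, -95.54214478]), (9.429110527038574, 27.50033950805664), 1.8149508237838745)
```

View pics/crop0.png

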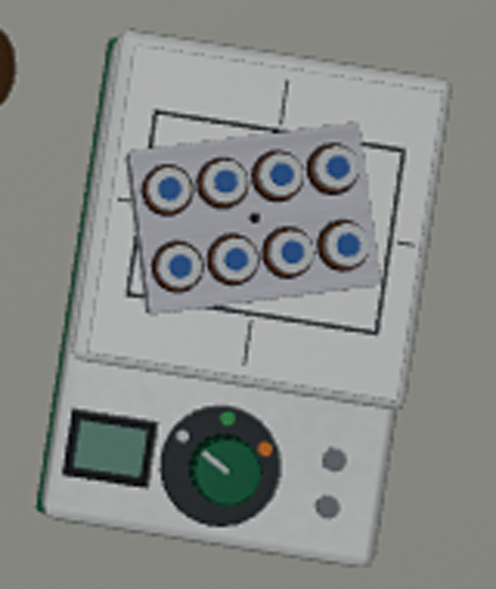

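The crop shows the outline's corners near (155,112), (404,150), (377,333) and (129,294). The block is turned counterclockwise, with its near-left and far-right corners sticking out. The eight blue cap dots give its centre and yaw accurately.

```bash
cat >> h.py <<'E'
def outline(c,z=105.):
    g=cv2.cvtColor(c["color"],cv2.COLOR_BGR2GRAY)
    p0=np.array([[155,112],[404,150],[377,333],[129,294]])/3.1+[325,165]-0.5+.5/3.1
    W=np.array([onplane(c,*p,z)[:2] for p in p0]); o=W.mean(0); d=W[1]+W[2]-W[0]-W[3]; a=np.arctan2(d[1],d[0])+np.pi/2
    bh=cv2.morphologyEx(g,cv2.MORPH_BLACKHAT,np.ones((7,7))); v,u=np.nonzero(bh>35)
    Q=np.array([onplane(c,*p,z)[:2] for p in zip(u,v)]); w=bh[v,u].astype(float)
    for tol in(5,4,3,3):
        Rm=np.array([[np.cos(a),np.sin(a)],[-np.sin(a),np.cos(a)]]); q=(Q-o)@Rm.T; A=[];b=[];ww=[];sides=[]
        for ax,h in((0,53),(1,72)):
            for s in(1,-1):
                m=(abs(q[:,ax]-s*h)<tol)&(abs(q[:,1-ax])<(70 if ax==0 else 51)); r=np.zeros((m.sum(),4))
                r[:,ax]=1; r[:,2]=q[m,1-ax]*(-1 if ax==0 else 1); r[:,3]=s; A.append(r); b.append(q[m,ax]-s*h); ww.append(w[m]); sides.append(int(m.sum()))
        A=np.vstack(A);b=np.hstack(b);s=np.sqrt(np.hstack(ww)); x=np.linalg.lstsq(A*s[:,None],b*s,rcond=None)[0]
        o=o+Rm.T@x[:2]; a+=x[2]
    return o,np.degrees(a),x[3],sides
def block(c,z=154.):
    h=cv2.cvtColor(c["color"],cv2.COLOR_BGR2HSV); m=cv2.inRange(h,(95,90,60),(125,255,255)); m[:,:350]=0; m[:,470:]=0; m[:180]=0; m[290:]=0
    k,l,st,ce=cv2.connectedComponentsWithStats(m); P=np.array([onplane(c,*ce[i],z)[:2] for i in range(1,k) if st[i,4]>=8])
    r,s,a=rect(P); o=P.mean(0); e,V=np.linalg.eigh(np.cov((P-o).T)); d=V[:,1]; d=d*np.sign(d[1]); return o,np.degrees(np.arctan2(d[1],d[0]))-90,len(P),np.sqrt(e)
O=None
def rel(c,o,a):
    b=block(c); t=np.radians(a); d=b[0]-o; return np.array([d@[np.cos(t),np.sin(t)],d@[-np.sin(t),np.cos(t)]]),b[1]-a,b[2],b[3]
E
python3 - <<'E'
from h import *
c={k:v for k,v in np.load("top0.npz").items()}
o=outline(c); print("outline",o); print("block",block(c)); print("rel",rel(c,o[0],o[1]))
# scene check by heights: triangulate block dots & outline centre
P=cloud(c);s={k:v for k,v in np.load("scene0.npz").items()}
def tri(cs,ps):
    A=np.zeros((3,3));b=np.zeros(3)
    for q,p in zip(cs,ps):
        d=ray(q,*p);d/=np.linalg.norm(d);M=np.eye(3)-np.outer(d,d);A+=M;b+=M@q["t"]
    return np.linalg.solve(A,b)
def blue(q,x0,x1,y0,y1,lo=(95,90,60),hi=(125,255,255)):
    m=cv2.inRange(cv2.cvtColor(q["color"],cv2.COLOR_BGR2HSV),lo,hi); mm=np.zeros_like(m); mm[y0:y1,x0:x1]=m[y0:y1,x0:x1]
    k,l,st,ce=cv2.connectedComponentsWithStats(mm); return np.array([ce[i] for i in range(1,k) if st[i,4]>=5])
bt,bs=blue(c,350,470,180,290),blue(s,245,325,240,310)
print(len(bt),len(bs),"caps mean",tri([c,s],[bt.mean(0),bs.mean(0)]))
def knob(q,x0,x1,y0,y1):
    m=cv2.inRange(cv2.cvtColor(q["color"],cv2.COLOR_BGR2HSV),(60,100,20),(90,255,255)); mm=np.zeros_like(m); mm[y0:y1,x0:x1]=m[y0:y1,x0:x1]
    k,l,st,ce=cv2.connectedComponentsWithStats(mm); i=1+np.argmax(st[1:,4]); print(st[i]); return cv2.minEnclosingCircle(np.argwhere(l==i)[:,::-1].astype(np.float32))
kt,ks=knob(c,375,420,295,335),knob(s,215,245,238,270)
print(kt,ks,"knob tri",tri([c,s],[kt[0],ks[0]]),"top plane107",onplane(c,*kt[0],107))
t=np.radians(o[1]); print("knob expected",o[0]-145*np.array([np.cos(t),np.sin(t)]))
for nm,u,v in(("amber",312,187),("bottle",290,290),("clear",523,257)): print(nm,P[v,u])
E
```

```text
outline (array([ 581.04876375, -116.76411018]), np.float64(-9.561484517971248), np.float64(0.1743224554227171), [98, 104, 88, 106])
block (array([ 582.43041583, -105.99597763]), np.float64(6.489670105390331), 8, array([23.08210642, 37.14479321]))
rel (array([-0.4261923 , 10.84804135]), np.float64(16.05115462336158), 8, array([23.08210642, 37.14479321]))
8 8 caps mean [ 582.61422038 -106.09281093  152.58888864]
[386 305  24  23 401]
[220 244  20  22 309]
((397.31817626953125, 316.31817626953125), 12.099045753479004) ((229.89393615722656, 254.53030395507812), 10.920822143554688) knob tri [437.82953627 -92.84617149  88.02953618] top plane107 [438.91845759 -91.16795009 107.        ]
knob expected [438.06311536 -92.67875455]
amber [673.21255491  58.75920072  88.9838709 ]
bottle [489.53479164  96.6139917  150.41689951]
clear [ 542.08930157 -328.98460898   68.71293957]
```

Request:
move_arm:
  plan:
    - {"delta_rot":[0,0,-0.0512],"translation":[0,0,0],"gripper":1}
    - {"delta_rot":[0,0,0],"translation":[-0.937,-0.972,0],"gripper":1}
    - {"delta_rot":[0,0,0],"translation":[-0.937,-0.972,0],"gripper":1}
    - {"delta_rot":[0,0,0],"translation":[-0.937,-0.972,0],"gripper":1}
    - {"delta_rot":[0,0,0],"translation":[-0.937,-0.972,0],"gripper":1}
    - {"delta_rot":[0,0,0],"translation":[-0.937,-0.972,0],"gripper":1}
    - {"delta_rot":[0,0,0],"translation":[-0.937,-0.972,0],"gripper":1}
    - {"delta_rot":[0,0,0],"translation":[-0.937,-0.972,0],"gripper":1}
    - {"delta_rot":[0,0,0],"translation":[-0.937,-0.972,0],"gripper":1}
    - {"delta_rot":[0,0,0],"translation":[-0.937,-0.972,0],"gripper":1}
    - {"delta_rot":[0,0,0],"translation":[-0.937,-0.972,0],"gripper":1}
    - {"delta_rot":[0,0,0],"translation":[-0.937,-0.972,0],"gripper":1}
    - {"delta_rot":[0,0,0],"translation":[-0.937,-0.972,0],"gripper":1}
    - {"delta_rot":[0,0,0],"translation":[-0.937,-0.972,0],"gripper":1}
    - {"delta_rot":[0,0,0],"translation":[-0.937,-0.972,0],"gripper":1}
    - {"delta_rot":[0,0,0],"translation":[-0.937,-0.972,0],"gripper":1}
    - {"delta_rot":[0,0,0],"translation":[-0.937,-0.972,0],"gripper":1}
    - {"delta_rot":[0,0,0],"translation":[-0.937,-0.972,0],"gripper":1}
    - {"delta_rot":[0,0,0],"translation":[-0.937,-0.972,0],"gripper":1}
    - {"delta_rot":[0,0,0],"translation":[0,0,0],"gripper":1}

```text
time_s: 2.6
eef_pos: [613.7, -11.9, 213.8]
tool_rot: [0.085, 0.996, -0.0, -0.0]
contact_force: [0.5, 0.6, 0.1]
width: 0.3
gripper_force: 0.0
```

```bash
cat >> h.py <<'E'
OC=np.array([581.05,-116.76]); OA=-9.56
def where():
    s=bot.get_state(); t=np.radians(OA); d=s["eef_pos"][:2]-OC
    q=R.from_quat(s["tool_rot"]).as_matrix(); f=s["contact_force"]
    print("t %.2f X %.1f Y %.1f Z %.1f"%(s["time_s"],d@[np.cos(t),np.sin(t)],d@[-np.sin(t),np.cos(t)],s["eef_pos"][2]),"yaw",np.degrees(np.arctan2(q[1,1],q[0,1]))-90-OA,"tilt",q[:2,2].round(4),"w",s["width"],"F",f.round(2),"j",s["joints"].round(2))
E
python3 -c "from h import *; where()"
```

```text
t 2.60 X 14.8 Y 108.8 Z 213.8 yaw -0.1526109744974793 tilt [-0.0006 -0.    ] w 0.25163449359269563 F [0.54 0.65 0.07] j [-0.13  0.48  1.59 -0.    1.08 -1.53]
```

Request:
move_arm:
  plan:
    - {"delta_rot":[0,0,0.0008],"translation":[0,0,0.815],"gripper":1}
    - {"delta_rot":[0,0,0],"translation":[0,0,0.815],"gripper":1}
    - {"delta_rot":[0,0,0],"translation":[0,0,0.815],"gripper":1}
    - {"delta_rot":[0,0,0],"translation":[0,0,0.815],"gripper":1}
    - {"delta_rot":[0,0,0],"translation":[0,-0.14,0],"gripper":1}
    - {"delta_rot":[0,0,0],"translation":[0,-0.14,0],"gripper":1}
    - {"delta_rot":[0,0,0],"translation":[0,-0.14,0],"gripper":1}
    - {"delta_rot":[0,0,0],"translation":[0,-0.14,0],"gripper":1}
    - {"delta_rot":[0,0,0],"translation":[0,-0.14,0],"gripper":1}
    - {"delta_rot":[0,0,0],"translation":[0,0,0],"gripper":1}

```text
time_s: 3.85
eef_pos: [609.7, -30.8, 117.3]
tool_rot: [0.085, 0.996, 0.0, 0.001]
contact_force: [0.6, 2.2, 1.9]
width: 0.2
gripper_force: 1.2
```

```bash
python3 -c "
from h import *; where(); c=cam('top'); print(rel(c,OC,OA)); cv2.imwrite('pics/a1.png',c['color'][150:350,300:500])"
```

```text
t 3.85 X 14.0 Y 89.5 Z 117.3 yaw -0.16485590032115915 tilt [0.001 0.   ] w 0.24313720055524132 F [0.55 2.21 1.88] j [-0.16  0.58  1.7   0.    0.87 -1.56]
(array([ 10.80423571, -38.40675976]), np.float64(-74.75857240348428), 2, array([ 0.        , 30.38418834]))
```

Request:
move_arm:
  plan:
    - {"delta_rot":[0,0,0],"translation":[0,0.25,0],"gripper":1}
    - {"delta_rot":[0,0,-0.0009],"translation":[0,0,-0.75],"gripper":1}
    - {"delta_rot":[0,0,0],"translation":[0,0,-0.75],"gripper":1}
    - {"delta_rot":[0,0,0],"translation":[0,0,-0.75],"gripper":1}
    - {"delta_rot":[0,0,0],"translation":[0.833,-0.767,0],"gripper":0}
    - {"delta_rot":[0,0,0],"translation":[0.833,-0.767,0],"gripper":0}
    - {"delta_rot":[0,0,0],"translation":[0.833,-0.767,0],"gripper":0}
    - {"delta_rot":[0,0,0],"translation":[0.833,-0.767,0],"gripper":0}
    - {"delta_rot":[0,0,0],"translation":[0,0,0],"gripper":0}

```text
time_s: 5.03
eef_pos: [495.5, -97.9, 184.4]
tool_rot: [0.084, 0.996, -0.0, -0.0]
contact_force: [0.9, -0.3, 0.7]
width: 45.3
gripper_force: 0.0
```

```bash
python3 -c "
from h import *; where(); c=cam('top'); print(rel(c,OC,OA)); cv2.imwrite('pics/a2.png',cv2.resize(c['color'][150:350,300:500],None,fx=2.5,fy=2.5))"
```

```text
t 5.03 X -87.5 Y 4.4 Z 184.4 yaw -0.0738006300442624 tilt [-0.0009  0.    ] w 45.3404947850572 F [ 0.92 -0.27  0.71] j [-0.33  0.36  1.88 -0.    0.9  -1.73]
(array([2.04429186, 5.11421249]), np.float64(11.794706569239493), 7, array([22.95648548, 39.51161586]))
```

View pics/a2.png

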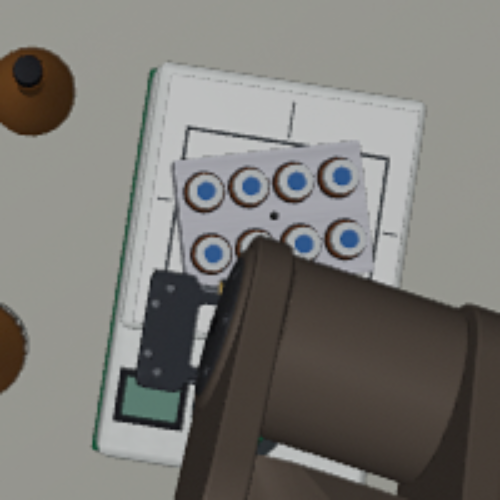

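The view shows the block turned less and most of the dots visible; the wrist hides one in the near row. I'll fit the known dot grid so hidden dots don't matter.

```bash
cat >> h.py <<'E'
G=np.array([[sx*21.6,k*31.1] for sx in(1,-1) for k in(-1.5,-.5,.5,1.5)])
def look(save=None):
    c=cam("top")
    if save: cv2.imwrite(save,cv2.resize(c["color"][150:350,300:500],None,fx=2.5,fy=2.5))
    h=cv2.cvtColor(c["color"],cv2.COLOR_BGR2HSV); m=cv2.inRange(h,(95,90,60),(125,255,255)); m[:,:350]=0; m[:,470:]=0; m[:180]=0; m[290:]=0
    k,l,st,ce=cv2.connectedComponentsWithStats(m); P=np.array([onplane(c,*ce[i],154)[:2] for i in range(1,k) if st[i,4]>=12])
    t=np.radians(OA); Rm=np.array([[np.cos(t),np.sin(t)],[-np.sin(t),np.cos(t)]]); q=(P-OC)@Rm.T
    best=None
    for y0 in range(-4,20,2):
      for dx in(-6,0,6):
       for dy in(-8,0,8):
        a=np.radians(y0); p=np.array([dx,dy],float)
        for it in range(6):
            M=np.array([[np.cos(a),-np.sin(a)],[np.sin(a),np.cos(a)]]); g=G@M.T+p
            D=np.linalg.norm(q[:,None]-g[None],axis=2); j=D.argmin(1); ok=D.min(1)<(12 if it<3 else 3)
            if ok.sum()<3: break
            gc,qc=G[j[ok]].mean(0),q[ok].mean(0); H=(G[j[ok]]-gc).T@(q[ok]-qc); a=np.arctan2(H[0,1]-H[1,0],H[0,0]+H[1,1])
            M=np.array([[np.cos(a),-np.sin(a)],[np.sin(a),np.cos(a)]]); p=qc-M@gc
        else:
            r=np.sqrt((D.min(1)[ok]**2).mean()); s=(int(ok.sum()),-r)
            if len(set(j[ok]))==ok.sum() and (best is None or s>best[0]): best=(s,p,np.degrees(a))
    print("BLOCK n %d rms %.2f X %.2f Y %.2f yaw %.2f"%(best[0][0],-best[0][1],*best[1],best[2]) if best else ("none",len(q)))
E
python3 -c "
from h import *; look()"
```

```text
BLOCK n 7 rms 0.14 X -1.52 Y 6.44 yaw 15.29
```

Request:
move_arm:
  plan:
    - {"delta_rot":[0,0,0],"translation":[0,0,0.76],"gripper":0}
    - {"delta_rot":[0,0,0],"translation":[0,0,0.76],"gripper":0}
    - {"delta_rot":[0,0,0],"translation":[0,0,0.76],"gripper":0}
    - {"delta_rot":[0,0,0],"translation":[-0.12,0,0],"gripper":0}
    - {"delta_rot":[0,0,0],"translation":[-0.12,0,0],"gripper":0}
    - {"delta_rot":[0,0,0],"translation":[-0.12,0,0],"gripper":0}
    - {"delta_rot":[0,0,0],"translation":[-0.12,0,0],"gripper":0}
    - {"delta_rot":[0,0,0],"translation":[-0.12,0,0],"gripper":0}
    - {"delta_rot":[0,0,0],"translation":[-0.12,0,0],"gripper":0}
    - {"delta_rot":[0,0,0],"translation":[0,0,0],"gripper":0}

```text
time_s: 6.38
eef_pos: [518.5, -101.1, 115.9]
tool_rot: [0.083, 0.997, -0.0, 0.0]
contact_force: [-2.3, 1.9, 0.9]
width: 95.1
gripper_force: 0.7
```

```bash
python3 -c "
from h import *; where(); look()"
```

```text
t 6.38 X -64.2 Y 5.0 Z 115.9 yaw 0.00847268705048343 tilt [ 0.0007 -0.0002] w 95.05568646770969 F [-2.29  1.88  0.87] j [-0.32  0.48  1.9   0.    0.76 -1.72]
BLOCK n 6 rms 1.21 X 5.79 Y 3.64 yaw 10.87
```

Request:
move_arm:
  plan:
    - {"delta_rot":[0,0,0],"translation":[0.35,0,0],"gripper":0}
    - {"delta_rot":[0,0,0],"translation":[0,0,-0.77],"gripper":0}
    - {"delta_rot":[0,0,0],"translation":[0,0,-0.77],"gripper":0}
    - {"delta_rot":[0,0,0],"translation":[0,0,-0.77],"gripper":0}
    - {"delta_rot":[0,0,0],"translation":[-0.93,0.03,0],"gripper":0}
    - {"delta_rot":[0,0,0],"translation":[-0.93,0.03,0],"gripper":0}
    - {"delta_rot":[0,0,0],"translation":[-0.93,0.03,0],"gripper":0}
    - {"delta_rot":[0,0,0],"translation":[-0.93,0.03,0],"gripper":0}
    - {"delta_rot":[0,0,0],"translation":[-0.93,0.03,0],"gripper":0}
    - {"delta_rot":[0,0,0],"translation":[-0.93,0.03,0],"gripper":0}
    - {"delta_rot":[0,0,0],"translation":[0,0,0],"gripper":0}

```text
time_s: 7.8
eef_pos: [674.4, -122.0, 184.5]
tool_rot: [0.083, 0.997, -0.0, 0.0]
contact_force: [-0.5, -0.2, -0.1]
width: 94.8
gripper_force: 0.0
```

```bash
python3 -c "
from h import *; where(); look('pics/a3.png')"
```

```text
t 7.80 X 92.9 Y 10.3 Z 184.5 yaw 0.004715556020085998 tilt [ 0.0003 -0.0001] w 94.78306158136692 F [-0.53 -0.25 -0.12] j [-0.28  0.61  1.43  0.    1.11 -1.68]
('none', 2)
```

Request:
move_arm:
  plan:
    - {"delta_rot":[0,0,0],"translation":[0,0,0.76],"gripper":0}
    - {"delta_rot":[0,0,0],"translation":[0,0,0.76],"gripper":0}
    - {"delta_rot":[0,0,0],"translation":[0,0,0.76],"gripper":0}
    - {"delta_rot":[0,0,0],"translation":[0.2,0,0],"gripper":0}
    - {"delta_rot":[0,0,0],"translation":[0.2,0,0],"gripper":0}
    - {"delta_rot":[0,0,0],"translation":[0.13,0,0],"gripper":0}
    - {"delta_rot":[0,0,0],"translation":[0.13,0,0],"gripper":0}
    - {"delta_rot":[0,0,0],"translation":[0.13,0,0],"gripper":0}
    - {"delta_rot":[0,0,0],"translation":[0.13,0,0],"gripper":0}
    - {"delta_rot":[0,0,0],"translation":[0,0,0],"gripper":0}

```text
time_s: 9.1
eef_pos: [646.4, -117.1, 117.0]
tool_rot: [0.083, 0.997, 0.0, 0.0]
contact_force: [2.8, -0.1, 1.3]
width: 95.4
gripper_force: 1.1
```

```bash
python3 -c "
from h import *; where()"
```

```text
t 9.10 X 64.5 Y 10.6 Z 117.0 yaw 0.00519395480651319 tilt [0.0002 0.0001] w 95.38181498405868 F [ 2.75 -0.1   1.33] j [-0.28  0.64  1.57  0.    0.93 -1.68]
```

Request:
move_arm:
  plan:
    - {"delta_rot":[0,0,0],"translation":[-0.35,0,0],"gripper":0}
    - {"delta_rot":[0,0,0],"translation":[0,0,-0.75],"gripper":0}
    - {"delta_rot":[0,0,0],"translation":[0,0,-0.75],"gripper":0}
    - {"delta_rot":[0,0,0],"translation":[0,0,-0.75],"gripper":0}
    - {"delta_rot":[0,0,0],"translation":[0.9,-0.03,0],"gripper":0}
    - {"delta_rot":[0,0,0],"translation":[0.9,-0.03,0],"gripper":0}
    - {"delta_rot":[0,0,0],"translation":[0.9,-0.03,0],"gripper":0}
    - {"delta_rot":[0,0,0],"translation":[0.9,-0.03,0],"gripper":0}
    - {"delta_rot":[0,0,0],"translation":[0.9,-0.03,0],"gripper":0}
    - {"delta_rot":[0,0,0],"translation":[0.9,-0.03,0],"gripper":0}
    - {"delta_rot":[0,0,0],"translation":[0,0,0],"gripper":0}

```text
time_s: 10.48
eef_pos: [495.4, -97.0, 184.4]
tool_rot: [0.083, 0.997, 0.0, -0.001]
contact_force: [0.5, 0.2, -0.3]
width: 95.0
gripper_force: 0.0
```

```bash
python3 -c "
from h import *; where(); look()"
```

```text
t 10.47 X -87.7 Y 5.2 Z 184.4 yaw -0.01321670120847962 tilt [-0.0013  0.0007] w 95.03476727586195 F [ 0.46  0.24 -0.27] j [-0.32  0.36  1.88  0.    0.9  -1.73]
BLOCK n 7 rms 0.23 X 0.06 Y 5.24 yaw 7.58
```

Request:
move_arm:
  plan:
    - {"delta_rot":[0,0,0],"translation":[0,0,0.76],"gripper":0}
    - {"delta_rot":[0,0,0],"translation":[0,0,0.76],"gripper":0}
    - {"delta_rot":[0,0,0],"translation":[0,0,0.76],"gripper":0}
    - {"delta_rot":[0,0,0],"translation":[-0.2,0,0],"gripper":0}
    - {"delta_rot":[0,0,0],"translation":[-0.2,0,0],"gripper":0}
    - {"delta_rot":[0,0,0],"translation":[-0.2,0,0],"gripper":0}
    - {"delta_rot":[0,0,0],"translation":[-0.12,0,0],"gripper":0}
    - {"delta_rot":[0,0,0],"translation":[-0.12,0,0],"gripper":0}
    - {"delta_rot":[0,0,0],"translation":[-0.1,0,0],"gripper":0}
    - {"delta_rot":[0,0,0],"translation":[0,0,0],"gripper":0}

```text
time_s: 11.78
eef_pos: [524.2, -102.0, 115.9]
tool_rot: [0.083, 0.997, 0.0, 0.0]
contact_force: [-2.1, 1.9, 0.3]
width: 94.8
gripper_force: 0.8
```

Request:
move_arm:
  plan:
    - {"delta_rot":[0,0,0],"translation":[0.35,0,0],"gripper":0}
    - {"delta_rot":[0,0,0],"translation":[0,0,-0.76],"gripper":0}
    - {"delta_rot":[0,0,0],"translation":[0,0,-0.76],"gripper":0}
    - {"delta_rot":[0,0,0],"translation":[0,0,-0.76],"gripper":0}
    - {"delta_rot":[0,0,0],"translation":[-0.9,0,0],"gripper":0}
    - {"delta_rot":[0,0,0],"translation":[-0.9,0,0],"gripper":0}
    - {"delta_rot":[0,0,0],"translation":[-0.9,0,0],"gripper":0}
    - {"delta_rot":[0,0,0],"translation":[-0.9,0,0],"gripper":0}
    - {"delta_rot":[0,0,0],"translation":[-0.9,0,0],"gripper":0}
    - {"delta_rot":[0,0,0],"translation":[-0.7,0,0],"gripper":0}
    - {"delta_rot":[0,0,0],"translation":[0,0,0],"gripper":0}

```text
time_s: 13.15
eef_pos: [667.8, -126.4, 183.8]
tool_rot: [0.083, 0.997, -0.0, 0.0]
contact_force: [-0.6, -0.7, -0.0]
width: 95.1
gripper_force: 0.0
```

```bash
python3 -c "
from h import *; where()"
```

```text
t 13.15 X 87.1 Y 4.9 Z 183.8 yaw 0.002574760210121596 tilt [ 0.0003 -0.    ] w 95.08875674751467 F [-0.57 -0.73 -0.04] j [-0.28  0.6   1.45  0.    1.1  -1.69]
```

Request:
move_arm:
  plan:
    - {"delta_rot":[0,0,0],"translation":[0,0,0.75],"gripper":0}
    - {"delta_rot":[0,0,0],"translation":[0,0,0.75],"gripper":0}
    - {"delta_rot":[0,0,0],"translation":[0,0,0.75],"gripper":0}
    - {"delta_rot":[0,0,0],"translation":[0.2,0,0],"gripper":0}
    - {"delta_rot":[0,0,0],"translation":[0.2,0,0],"gripper":0}
    - {"delta_rot":[0,0,0],"translation":[0.2,0,0],"gripper":0}
    - {"delta_rot":[0,0,0],"translation":[0.1,0,0],"gripper":0}
    - {"delta_rot":[0,0,0],"translation":[0.1,0,0],"gripper":0}
    - {"delta_rot":[0,0,0],"translation":[0.1,0,0],"gripper":0}
    - {"delta_rot":[0,0,0],"translation":[0.1,0,0],"gripper":0}
    - {"delta_rot":[0,0,0],"translation":[0,0,0],"gripper":0}

```text
time_s: 14.52
eef_pos: [637.7, -121.0, 116.8]
tool_rot: [0.083, 0.997, 0.0, -0.0]
contact_force: [2.3, -0.8, 2.0]
width: 94.9
gripper_force: 1.2
```

```bash
python3 -c "
from h import *; where()"
```

```text
t 14.53 X 56.6 Y 5.2 Z 116.8 yaw 0.006260327398178944 tilt [-0.0002  0.0003] w 94.85391607653638 F [ 2.25 -0.81  2.03] j [-0.29  0.63  1.59  0.    0.92 -1.69]
```

Request:
move_arm:
  plan:
    - {"delta_rot":[0,0,0],"translation":[-0.35,0,0],"gripper":0}
    - {"delta_rot":[0,0,0],"translation":[0,0,-0.75],"gripper":0}
    - {"delta_rot":[0,0,0],"translation":[0,0,-0.75],"gripper":0}
    - {"delta_rot":[0,0,0],"translation":[0,0,-0.75],"gripper":0}
    - {"delta_rot":[0,0,0],"translation":[0.86,0,0],"gripper":0}
    - {"delta_rot":[0,0,0],"translation":[0.86,0,0],"gripper":0}
    - {"delta_rot":[0,0,0],"translation":[0.86,0,0],"gripper":0}
    - {"delta_rot":[0,0,0],"translation":[0.86,0,0],"gripper":0}
    - {"delta_rot":[0,0,0],"translation":[0.86,0,0],"gripper":0}
    - {"delta_rot":[0,0,0],"translation":[0.86,0,0],"gripper":0}
    - {"delta_rot":[0,0,0],"translation":[0,0,0],"gripper":0}

```text
time_s: 15.9
eef_pos: [494.8, -96.8, 184.3]
tool_rot: [0.083, 0.997, 0.0, -0.001]
contact_force: [0.1, -0.4, 0.4]
width: 95.2
gripper_force: 0.0
```

```bash
python3 -c "
from h import *; where(); look()"
```

```text
t 15.90 X -88.4 Y 5.3 Z 184.3 yaw -0.005639565832895599 tilt [-0.0014  0.0008] w 95.219957485612 F [ 0.08 -0.4   0.4 ] j [-0.32  0.36  1.89  0.    0.9  -1.73]
BLOCK n 8 rms 0.98 X -0.94 Y 6.10 yaw -0.03
```

Request:
move_arm:
  plan:
    - {"delta_rot":[0,0,0],"translation":[-0.733,0.8,0],"gripper":1}
    - {"delta_rot":[0,0,0],"translation":[-0.733,0.8,0],"gripper":1}
    - {"delta_rot":[0,0,0],"translation":[-0.733,0.8,0],"gripper":1}
    - {"delta_rot":[0,0,0],"translation":[-0.733,0.8,0],"gripper":1}
    - {"delta_rot":[0,0,0],"translation":[0,0,0],"gripper":1}
    - {"delta_rot":[0,0,0],"translation":[0,0,0],"gripper":1}

```text
time_s: 16.7
eef_pos: [598.2, -17.3, 183.8]
tool_rot: [0.083, 0.997, 0.0, -0.001]
contact_force: [-0.5, -0.6, 0.5]
width: 40.6
gripper_force: 0.0
```

```bash
python3 -c "
from h import *; where(); look('pics/a4.png')"
```

```text
t 16.70 X 0.4 Y 100.9 Z 183.8 yaw 0.023598245312738797 tilt [-0.0011  0.0002] w 40.64984805259675 F [-0.5  -0.6   0.55] j [-0.14  0.49  1.66  0.    1.   -1.54]
('none', 2)
```

View pics/a4.png

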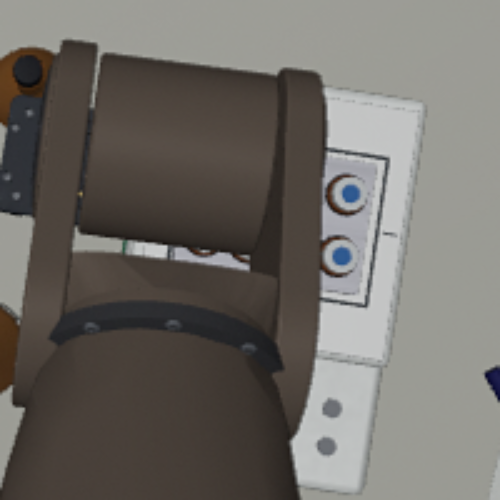

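The arm hides most of the block, but its visible right end is square, with the wide margin on the right. Next is the push from the left.

Request:
move_arm:
  plan:
    - {"delta_rot":[0,0,0],"translation":[0,0,0.75],"gripper":1}
    - {"delta_rot":[0,0,0],"translation":[0,0,0.75],"gripper":1}
    - {"delta_rot":[0,0,0],"translation":[0,0,0.75],"gripper":1}
    - {"delta_rot":[0,0,0],"translation":[0,-0.15,0],"gripper":1}
    - {"delta_rot":[0,0,0],"translation":[0,-0.15,0],"gripper":1}
    - {"delta_rot":[0,0,0],"translation":[0,-0.15,0],"gripper":1}
    - {"delta_rot":[0,0,0],"translation":[0,-0.12,0],"gripper":1}
    - {"delta_rot":[0,0,0],"translation":[0,-0.1,0],"gripper":1}
    - {"delta_rot":[0,0,0],"translation":[0,-0.1,0],"gripper":1}
    - {"delta_rot":[0,0,0],"translation":[0,0,0],"gripper":1}

```text
time_s: 18.0
eef_pos: [594.6, -39.9, 117.0]
tool_rot: [0.083, 0.997, 0.0, 0.0]
contact_force: [0.9, 0.6, 1.7]
width: 0.5
gripper_force: 0.7
```

```bash
python3 -c "
from h import *; where()"
```

```text
t 18.00 X 0.6 Y 78.0 Z 117.0 yaw 0.01308099102671001 tilt [0.0004 0.0001] w 0.4784736670122824 F [0.89 0.57 1.73] j [-0.18  0.56  1.73  0.    0.85 -1.58]
```

Request:
move_arm:
  plan:
    - {"delta_rot":[0,0,0],"translation":[0,0.35,0],"gripper":1}
    - {"delta_rot":[0,0,0],"translation":[0,0,-0.75],"gripper":1}
    - {"delta_rot":[0,0,0],"translation":[0,0,-0.75],"gripper":1}
    - {"delta_rot":[0,0,0],"translation":[0,0,-0.75],"gripper":1}
    - {"delta_rot":[0,0,0],"translation":[0.98,-0.9,0],"gripper":0.3}
    - {"delta_rot":[0,0,0],"translation":[0.98,-0.9,0],"gripper":0.3}
    - {"delta_rot":[0,0,0],"translation":[0.98,-0.9,0],"gripper":0.3}
    - {"delta_rot":[0,0,0],"translation":[0.98,-0.4,0],"gripper":0.3}
    - {"delta_rot":[0,0,0],"translation":[0.98,0,0],"gripper":0.3}
    - {"delta_rot":[0,0,0],"translation":[0,0,0],"gripper":0.3}

```text
time_s: 19.25
eef_pos: [434.6, -96.3, 184.5]
tool_rot: [0.083, 0.997, 0.0, -0.0]
contact_force: [0.6, -0.3, -0.2]
width: 55.0
gripper_force: 0.0
```

```bash
python3 -c "
from h import *; where(); look('pics/a5.png')"
```

```text
t 19.25 X -147.8 Y -4.2 Z 184.5 yaw 0.001048452811756917 tilt [-0.0004  0.0001] w 55.030810399416886 F [ 0.65 -0.27 -0.17] j [-0.37  0.28  2.02 -0.    0.85 -1.77]
BLOCK n 8 rms 0.19 X -1.17 Y 4.18 yaw 0.19
```

View pics/a5.png

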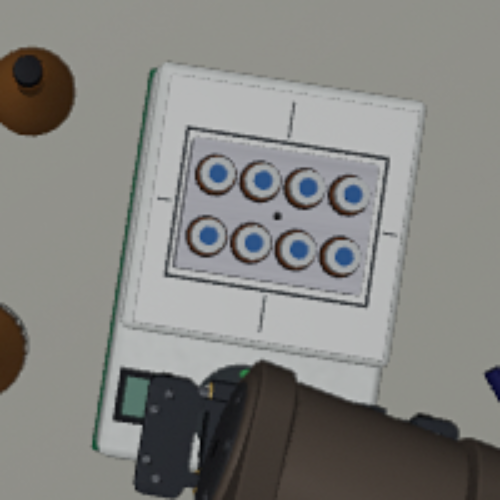

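The view is clear: the block is square inside the outline, 4 mm too far left and 1 mm too near. I'll tap again from the left, now that I know the finger's half thickness is about 8.8 mm.

Request:
move_arm:
  plan:
    - {"delta_rot":[0,0,0],"translation":[-0.985,0.66,0],"gripper":1}
    - {"delta_rot":[0,0,0],"translation":[-0.985,0.66,0],"gripper":1}
    - {"delta_rot":[0,0,0],"translation":[-0.985,0.66,0],"gripper":1}
    - {"delta_rot":[0,0,0],"translation":[-0.985,0.66,0],"gripper":1}
    - {"delta_rot":[0,0,0],"translation":[-0.985,0.66,0],"gripper":1}
    - {"delta_rot":[0,0,0],"translation":[0,0,0.75],"gripper":1}
    - {"delta_rot":[0,0,0],"translation":[0,0,0.75],"gripper":1}
    - {"delta_rot":[0,0,0],"translation":[0,0,0.75],"gripper":1}
    - {"delta_rot":[0,0,0],"translation":[0,0,0],"gripper":1}

```text
time_s: 20.42
eef_pos: [598.1, -23.2, 115.2]
tool_rot: [0.083, 0.997, 0.0, -0.001]
contact_force: [-0.4, 0.4, -0.5]
width: 0.2
gripper_force: 0.0
```

```bash
python3 -c "
from h import *; where()"
```

```text
t 20.43 X 1.2 Y 95.1 Z 115.2 yaw 0.047010796546954836 tilt [-0.0027  0.0004] w 0.23081591138030969 F [-0.42  0.45 -0.45] j [-0.15  0.57  1.73  0.    0.85 -1.55]
```

Request:
move_arm:
  plan:
    - {"delta_rot":[0,0,0],"translation":[0.03,-0.2,0],"gripper":1}
    - {"delta_rot":[0,0,0],"translation":[0,-0.2,0],"gripper":1}
    - {"delta_rot":[0,0,0],"translation":[0,-0.11,0],"gripper":1}
    - {"delta_rot":[0,0,0],"translation":[0,-0.1,0],"gripper":1}
    - {"delta_rot":[0,0,0],"translation":[0,-0.1,0],"gripper":1}
    - {"delta_rot":[0,0,0],"translation":[0,0,0],"gripper":1}
    - {"delta_rot":[0,0,0],"translation":[0,0,0],"gripper":1}

```text
time_s: 21.3
eef_pos: [593.7, -44.5, 117.1]
tool_rot: [0.083, 0.997, 0.0, 0.0]
contact_force: [1.3, 2.2, 2.3]
width: 0.7
gripper_force: 1.7
```

```bash
python3 -c "
from h import *; where()"
```

```text
t 21.30 X 0.5 Y 73.3 Z 117.1 yaw 0.0156004872622173 tilt [0.0007 0.    ] w 0.6759797072963127 F [1.27 2.15 2.35] j [-0.19  0.56  1.73  0.    0.85 -1.59]
```

Request:
move_arm:
  plan:
    - {"delta_rot":[0,0,0],"translation":[0,0.35,0],"gripper":1}
    - {"delta_rot":[0,0,0],"translation":[0,0,-0.75],"gripper":1}
    - {"delta_rot":[0,0,0],"translation":[0,0,-0.75],"gripper":1}
    - {"delta_rot":[0,0,0],"translation":[0,0,-0.75],"gripper":1}
    - {"delta_rot":[0,0,0],"translation":[0.98,-0.9,0],"gripper":0}
    - {"delta_rot":[0,0,0],"translation":[0.98,-0.9,0],"gripper":0}
    - {"delta_rot":[0,0,0],"translation":[0.98,-0.9,0],"gripper":0}
    - {"delta_rot":[0,0,0],"translation":[0.98,-0.2,0],"gripper":0}
    - {"delta_rot":[0,0,0],"translation":[0.98,0,0],"gripper":0}
    - {"delta_rot":[0,0,0],"translation":[0,0,0],"gripper":0}

```text
time_s: 22.55
eef_pos: [434.5, -95.2, 184.4]
tool_rot: [0.083, 0.997, 0.0, -0.0]
contact_force: [0.8, 0.3, -0.3]
width: 55.0
gripper_force: 0.0
```

```bash
python3 -c "
from h import *; where(); look()"
```

```text
t 22.55 X -148.1 Y -3.1 Z 184.4 yaw -0.00018068496049927774 tilt [-0.0009  0.0001] w 55.010691545283784 F [ 0.81  0.32 -0.25] j [-0.36  0.28  2.02 -0.    0.85 -1.77]
BLOCK n 8 rms 0.21 X -1.33 Y -0.54 yaw -0.07
```

Request:
move_arm:
  plan:
    - {"delta_rot":[0,0,0],"translation":[-0.9,0.05,0],"gripper":0}
    - {"delta_rot":[0,0,0],"translation":[-0.9,0.05,0],"gripper":0}
    - {"delta_rot":[0,0,0],"translation":[-0.3,0,0.5],"gripper":0}
    - {"delta_rot":[0,0,0],"translation":[0,0,0.85],"gripper":0}
    - {"delta_rot":[0,0,0],"translation":[0,0,0.85],"gripper":0}
    - {"delta_rot":[0,0,0],"translation":[-0.2,0,0],"gripper":0}
    - {"delta_rot":[0,0,0],"translation":[-0.2,0,0],"gripper":0}
    - {"delta_rot":[0,0,0],"translation":[-0.2,0,0],"gripper":0}
    - {"delta_rot":[0,0,0],"translation":[-0.1,0,0],"gripper":0}
    - {"delta_rot":[0,0,0],"translation":[-0.1,0,0],"gripper":0}
    - {"delta_rot":[0,0,0],"translation":[0,0,0],"gripper":0}

```text
time_s: 23.98
eef_pos: [522.3, -107.1, 118.4]
tool_rot: [0.083, 0.997, 0.0, 0.0]
contact_force: [-0.0, -0.3, 0.1]
width: 95.4
gripper_force: 0.0
```

```bash
python3 -c "
from h import *; where(); look()"
```

```text
t 23.98 X -59.6 Y -0.3 Z 118.4 yaw 0.014320738363691632 tilt [0.0002 0.    ] w 95.41232547887833 F [-0.01 -0.33  0.07] j [-0.33  0.49  1.89  0.    0.77 -1.73]
BLOCK n 5 rms 0.93 X -0.94 Y -0.62 yaw -0.59
```

Request:
move_arm:
  plan:
    - {"delta_rot":[0,0,0],"translation":[-0.07,0,0.05],"gripper":0}
    - {"delta_rot":[0,0,0],"translation":[0,0,0],"gripper":0}

```text
time_s: 24.28
eef_pos: [523.5, -107.3, 116.6]
tool_rot: [0.083, 0.997, 0.0, -0.001]
contact_force: [-4.6, 1.4, 1.9]
width: 95.1
gripper_force: 2.3
```

Request:
move_arm:
  plan:
    - {"delta_rot":[0,0,0],"translation":[-0.04,0,0],"gripper":0}
    - {"delta_rot":[0,0,0],"translation":[0,0,0],"gripper":0}

```text
time_s: 24.52
eef_pos: [525.1, -107.6, 116.6]
tool_rot: [0.083, 0.997, 0.0, -0.0]
contact_force: [-3.9, 1.1, -1.0]
width: 95.2
gripper_force: 1.8
```

```bash
python3 -c "
from h import *; where()"
```

```text
t 24.52 X -56.7 Y -0.2 Z 116.6 yaw 0.014521777584219464 tilt [-0.0007  0.0004] w 95.23274625482634 F [-3.92  1.07 -1.  ] j [-0.33  0.49  1.88  0.    0.77 -1.73]
```

Request:
move_arm:
  plan:
    - {"delta_rot":[0,0,0],"translation":[0.35,0,0],"gripper":0.3}
    - {"delta_rot":[0,0,0],"translation":[0,0,-0.75],"gripper":0.3}
    - {"delta_rot":[0,0,0],"translation":[0,0,-0.75],"gripper":0.3}
    - {"delta_rot":[0,0,0],"translation":[0,0,-0.75],"gripper":0.3}
    - {"delta_rot":[0,0,0],"translation":[0.85,0,0],"gripper":0.3}
    - {"delta_rot":[0,0,0],"translation":[0.85,0,0],"gripper":0.3}
    - {"delta_rot":[0,0,0],"translation":[0.87,0,0],"gripper":0.3}
    - {"delta_rot":[0,0,0],"translation":[0,0,0],"gripper":0.3}

```text
time_s: 25.52
eef_pos: [437.9, -92.9, 184.7]
tool_rot: [0.083, 0.997, -0.0, 0.0]
contact_force: [0.2, 0.2, 0.2]
width: 66.6
gripper_force: 0.0
```

```bash
python3 -c "
from h import *; where(); look()"
```

```text
t 25.52 X -145.1 Y -0.3 Z 184.7 yaw -0.005719325010533183 tilt [ 0.0009 -0.0002] w 66.59520474354042 F [0.19 0.23 0.23] j [-0.36  0.28  2.01  0.    0.85 -1.76]
BLOCK n 8 rms 0.16 X 1.35 Y -0.57 yaw -0.07
```

Request:
move_arm:
  plan:
    - {"delta_rot":[0,0,0],"translation":[-0.96,0,0],"gripper":0}
    - {"delta_rot":[0,0,0],"translation":[-0.96,0,0],"gripper":0}
    - {"delta_rot":[0,0,0],"translation":[-0.96,0,0],"gripper":0}
    - {"delta_rot":[0,0,0],"translation":[-0.96,0,0],"gripper":0}
    - {"delta_rot":[0,0,0],"translation":[-0.96,0,0],"gripper":0}
    - {"delta_rot":[0,0,0],"translation":[-0.96,0,0],"gripper":0}
    - {"delta_rot":[0,0,0],"translation":[-0.96,0,0],"gripper":0}
    - {"delta_rot":[0,0,0],"translation":[-0.8,0,0],"gripper":0}
    - {"delta_rot":[0,0,0],"translation":[0,0,0.75],"gripper":0}
    - {"delta_rot":[0,0,0],"translation":[0,0,0.75],"gripper":0}
    - {"delta_rot":[0,0,0],"translation":[0,0,0.75],"gripper":0}
    - {"delta_rot":[0,0,0],"translation":[0.25,0,0],"gripper":0}
    - {"delta_rot":[0,0,0],"translation":[0.25,0,0],"gripper":0}
    - {"delta_rot":[0,0,0],"translation":[0,0,0],"gripper":0}
    - {"delta_rot":[0,0,0],"translation":[0,0,0],"gripper":0}

```text
time_s: 27.45
eef_pos: [647.1, -128.2, 117.8]
tool_rot: [0.083, 0.997, -0.0, 0.001]
contact_force: [-0.1, -0.2, 0.0]
width: 95.2
gripper_force: 0.0
```

```bash
python3 -c "
from h import *; where()"
```

```text
t 27.45 X 67.0 Y -0.3 Z 117.8 yaw 0.011962212985137555 tilt [ 0.0016 -0.0004] w 95.19736693553934 F [-0.14 -0.2   0.01] j [-0.3   0.64  1.56  0.    0.94 -1.7 ]
```

Request:
move_arm:
  plan:
    - {"delta_rot":[0,0,0],"translation":[0.12,0,0],"gripper":0}
    - {"delta_rot":[0,0,0],"translation":[0.1,0,0],"gripper":0}
    - {"delta_rot":[0,0,0],"translation":[0.08,0,0],"gripper":0}
    - {"delta_rot":[0,0,0],"translation":[0,0,0],"gripper":0}
    - {"delta_rot":[0,0,0],"translation":[0,0,0],"gripper":0}

```text
time_s: 28.08
eef_pos: [637.8, -126.6, 116.9]
tool_rot: [0.083, 0.997, 0.0, -0.0]
contact_force: [0.4, -0.8, 0.4]
width: 95.0
gripper_force: 0.3
```

```bash
python3 -c "
from h import *; where()"
```

```text
t 28.07 X 57.6 Y -0.3 Z 116.9 yaw 0.010543917043632334 tilt [-0.      0.0001] w 94.96046868445666 F [ 0.39 -0.78  0.41] j [-0.3   0.63  1.59  0.    0.92 -1.7 ]
```

Request:
move_arm:
  plan:
    - {"delta_rot":[0,0,0],"translation":[-0.35,0,0],"gripper":0}
    - {"delta_rot":[0,0,0],"translation":[0,0,-0.75],"gripper":0}
    - {"delta_rot":[0,0,0],"translation":[0,0,-0.75],"gripper":0}
    - {"delta_rot":[0,0,0],"translation":[0,0,-0.75],"gripper":0}
    - {"delta_rot":[0,0,0],"translation":[0.96,0.01,0],"gripper":0.3}
    - {"delta_rot":[0,0,0],"translation":[0.96,0,0],"gripper":0.3}
    - {"delta_rot":[0,0,0],"translation":[0.96,0,0],"gripper":0.3}
    - {"delta_rot":[0,0,0],"translation":[0.96,0,0],"gripper":0.3}
    - {"delta_rot":[0,0,0],"translation":[0.96,0,0],"gripper":0.3}
    - {"delta_rot":[0,0,0],"translation":[0.96,0,0],"gripper":0.3}
    - {"delta_rot":[0,0,0],"translation":[0.96,0,0],"gripper":0.3}
    - {"delta_rot":[0,0,0],"translation":[0.4,0,0],"gripper":0.3}
    - {"delta_rot":[0,0,0],"translation":[0,0,0],"gripper":0.3}
    - {"delta_rot":[0,0,0],"translation":[0,0,0],"gripper":0.3}

```text
time_s: 29.82
eef_pos: [438.7, -92.9, 184.4]
tool_rot: [0.083, 0.997, -0.0, 0.0]
contact_force: [-1.0, -0.4, -0.0]
width: 66.4
gripper_force: 0.0
```

```bash
python3 -c "
from h import *; where(); look()"
```

```text
t 29.82 X -144.4 Y -0.2 Z 184.4 yaw 0.012208052890668952 tilt [ 0.0007 -0.0001] w 66.35606478371501 F [-0.99 -0.35 -0.02] j [-0.36  0.28  2.01  0.    0.85 -1.76]
BLOCK n 8 rms 0.16 X 0.23 Y -0.62 yaw -0.19
```

The block is centred to X +0.2 mm, Y -0.6 mm and -0.2°. Next is the knob, with the gripper pre-turned 30° counterclockwise.

Request:
move_arm:
  plan:
    - {"delta_rot":[0,0,-0.0556],"translation":[0,0,0],"gripper":0.3}
    - {"delta_rot":[0,0,-0.0556],"translation":[0,0,0],"gripper":0.3}
    - {"delta_rot":[0,0,-0.0556],"translation":[0,0,0],"gripper":0.3}
    - {"delta_rot":[0,0,0],"translation":[0.02,0,0.8],"gripper":0.3}
    - {"delta_rot":[0,0,0],"translation":[0,0,0.8],"gripper":0.3}
    - {"delta_rot":[0,0,0],"translation":[0,0,0.8],"gripper":0.3}
    - {"delta_rot":[0,0,0],"translation":[0,0,0.6],"gripper":0.3}
    - {"delta_rot":[0,0,0],"translation":[0,0,0.45],"gripper":0.3}
    - {"delta_rot":[0,0,0],"translation":[0,0,0],"gripper":0.3}
    - {"delta_rot":[0,0,0],"translation":[0,0,0],"gripper":0.3}

```text
time_s: 31.12
eef_pos: [437.4, -92.9, 81.2]
tool_rot: [-0.178, 0.984, -0.0, 0.0]
contact_force: [-0.1, 0.7, 1.0]
width: 66.6
gripper_force: 0.0
```

```bash
python3 -c "
from h import *; where(); c=cam('scene'); cv2.imwrite('pics/k1.png',cv2.resize(c['color'][190:330,160:360],None,fx=3,fy=3))"
```

```text
t 31.12 X -145.6 Y -0.3 Z 81.2 yaw 30.037635825988005 tilt [ 0.0006 -0.0001] w 66.63482583282457 F [-0.05  0.68  1.03] j [-0.36  0.46  2.12  0.    0.56 -2.29]
```

View pics/k1.png

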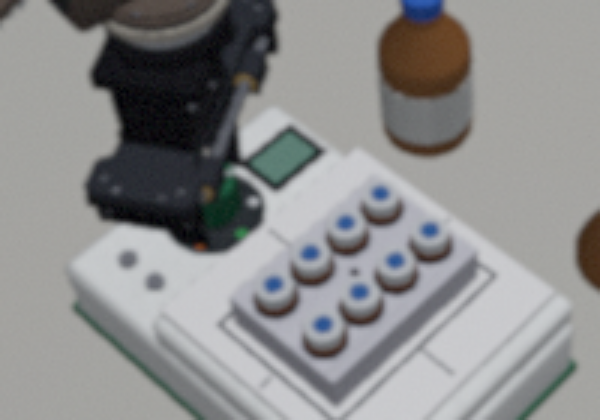

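The fingers straddle the knob at about (215,205), and the block sits square in its outline. Closing the grip now.

Request:
move_arm:
  plan:
    - {"delta_rot":[0,0,0],"translation":[-0.01,0,0],"gripper":1}
    - {"delta_rot":[0,0,0],"translation":[0,0,0],"gripper":1}
    - {"delta_rot":[0,0,0],"translation":[0,0,0],"gripper":1}
    - {"delta_rot":[0,0,0],"translation":[0,0,0],"gripper":1}
    - {"delta_rot":[0,0,0],"translation":[0,0,0],"gripper":1}
    - {"delta_rot":[0,0,0],"translation":[0,0,0],"gripper":1}

```text
time_s: 31.92
eef_pos: [437.3, -92.6, 80.9]
tool_rot: [-0.178, 0.984, 0.0, 0.0]
contact_force: [0.3, 3.3, 3.3]
width: 37.7
gripper_force: 30.0
```

Request:
move_arm:
  plan:
    - {"delta_rot":[0,0,0],"translation":[0,0,0.1],"gripper":1}
    - {"delta_rot":[0,0,0],"translation":[0,0,0.1],"gripper":1}
    - {"delta_rot":[0,0,0],"translation":[0,0,0],"gripper":1}

```text
time_s: 32.3
eef_pos: [437.3, -92.5, 75.2]
tool_rot: [-0.178, 0.984, 0.0, 0.0]
contact_force: [-2.4, 6.2, 15.3]
width: 37.3
gripper_force: 30.0
```

```bash
python3 -c "
from h import *; where()"
```

```text
t 32.30 X -145.8 Y 0.0 Z 75.2 yaw 30.036995222171555 tilt [0.0003 0.0002] w 37.300337894747074 F [-2.38  6.19 15.27] j [-0.36  0.47  2.13  0.    0.55 -2.29]
```

Request:
move_arm:
  plan:
    - {"delta_rot":[0,0,0.0417],"translation":[0,0,0],"gripper":1}
    - {"delta_rot":[0,0,0.0417],"translation":[0,0,0],"gripper":1}
    - {"delta_rot":[0,0,0.0417],"translation":[0,0,0],"gripper":1}
    - {"delta_rot":[0,0,0.0417],"translation":[0,0,0],"gripper":1}
    - {"delta_rot":[0,0,0.0417],"translation":[0,0,0],"gripper":1}
    - {"delta_rot":[0,0,0.0417],"translation":[0,0,0],"gripper":1}
    - {"delta_rot":[0,0,0.0417],"translation":[0,0,0],"gripper":1}
    - {"delta_rot":[0,0,0.0417],"translation":[0,0,0],"gripper":1}
    - {"delta_rot":[0,0,0],"translation":[0,0,0],"gripper":1}

```text
time_s: 33.42
eef_pos: [437.5, -92.0, 75.2]
tool_rot: [0.34, 0.941, 0.0, 0.0]
contact_force: [-0.3, 11.7, 14.9]
width: 37.4
gripper_force: 30.0
```

```bash
python3 -c "
from h import *; where(); print(bot.get_state()['torque'])"
```

```text
t 33.42 X -145.7 Y 0.5 Z 75.2 yaw -30.140788912647494 tilt [0.0007 0.0007] w 37.39615268967782 F [-0.33 11.75 14.91] j [-0.36  0.47  2.13  0.    0.55 -1.24]
[ 2.21526186 -0.04886772 -0.03362974]
```

Request:
move_arm:
  plan:
    - {"delta_rot":[0,0,0],"translation":[0,0,-0.1],"gripper":1}
    - {"delta_rot":[0,0,0],"translation":[0,0,-0.1],"gripper":1}
    - {"delta_rot":[0,0,0],"translation":[0,0,0],"gripper":1}
    - {"delta_rot":[0,0,0],"translation":[0,0,0],"gripper":0.3}
    - {"delta_rot":[0,0,0],"translation":[0,0,0],"gripper":0.3}
    - {"delta_rot":[0,0,0],"translation":[0,0,0],"gripper":0.3}
    - {"delta_rot":[0,0,0],"translation":[0,0,0],"gripper":0.3}
    - {"delta_rot":[0,0,0],"translation":[0,0,-0.5],"gripper":0.3}
    - {"delta_rot":[0,0,0],"translation":[0,0,-0.9],"gripper":0.3}
    - {"delta_rot":[0,0,0],"translation":[0,0,-0.9],"gripper":0.3}
    - {"delta_rot":[0,0,0],"translation":[0,0,-0.9],"gripper":0.3}
    - {"delta_rot":[0,0,0],"translation":[0,0,-0.9],"gripper":0.3}

```text
time_s: 34.92
eef_pos: [437.2, -92.8, 204.7]
tool_rot: [0.339, 0.941, 0.0, 0.0]
contact_force: [-0.2, -0.3, 0.0]
width: 66.8
gripper_force: 0.0
```

Request:
move_arm:
  plan:
    - {"delta_rot":[0,0,0],"translation":[0,0.95,0],"gripper":0.3}
    - {"delta_rot":[0,0,0],"translation":[0,0.95,0],"gripper":0.3}
    - {"delta_rot":[0,0,0],"translation":[-0.5,0.95,0],"gripper":0.3}
    - {"delta_rot":[0,0,0],"translation":[-0.5,0.95,0],"gripper":0.3}
    - {"delta_rot":[0,0,0],"translation":[0,0.95,0],"gripper":0.3}
    - {"delta_rot":[0,0,0],"translation":[0,0.95,0],"gripper":0.3}
    - {"delta_rot":[0,0,0],"translation":[0,0.95,0],"gripper":0.3}
    - {"delta_rot":[0,0,0],"translation":[0,0.95,0],"gripper":0.3}
    - {"delta_rot":[0,0,0],"translation":[0,0.95,0],"gripper":0.3}
    - {"delta_rot":[0,0,0],"translation":[0,0,0],"gripper":0.3}
    - {"delta_rot":[0,0,0],"translation":[0,0,0],"gripper":0.3}

```text
time_s: 36.3
eef_pos: [623.3, 85.5, 203.6]
tool_rot: [0.338, 0.941, -0.0, -0.0]
contact_force: [-0.7, -0.3, -0.1]
width: 66.7
gripper_force: 0.0
```

```bash
python3 -c "
from h import *; where(); look(); c=cam('top'); cv2.imwrite('pics/k2.png',cv2.resize(c['color'][165:355,270:485],None,fx=3,fy=3,interpolation=cv2.INTER_CUBIC))
s=cam('scene'); k=s['color'][235:280,205:255]; hh=cv2.cvtColor(c['color'],cv2.COLOR_BGR2HSV); P=cloud(c); g=np.zeros(hh.shape[:2],bool); g[295:335,375:420]=True; g&=cv2.inRange(hh,(60,100,20),(90,255,255))>0; print('knob z',np.median(P[g][:,2]))"
```

```text
t 36.30 X 8.1 Y 206.5 Z 203.6 yaw -30.00486695245891 tilt [-0.0007 -0.0001] w 66.73936012200312 F [-0.74 -0.35 -0.15] j [ 0.03  0.51  1.56 -0.    1.07 -0.85]
BLOCK n 8 rms 0.13 X 0.30 Y -0.53 yaw -0.16
knob z 108.19753310472913
```

View pics/k2.png

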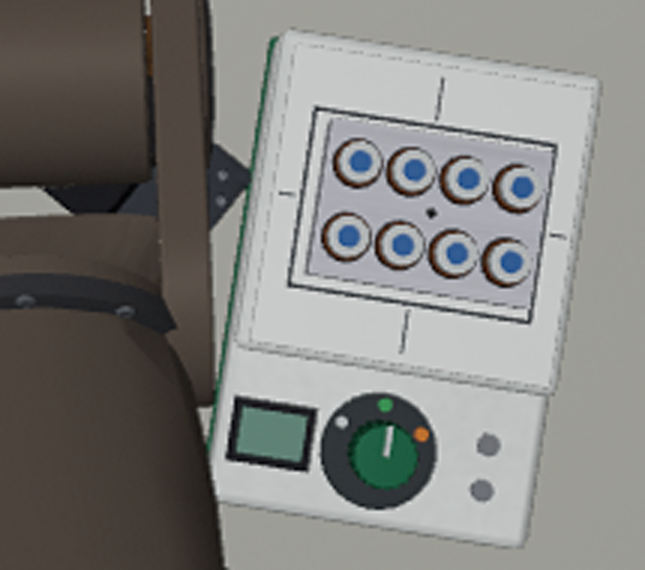

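The pointer line at (388,442) points to the green dot. The knob is back up, with its top measured at 108 mm against 107.7 mm at the start, and the block is still centred and square. Handing in.

```bash
python3 -c "
from h import *; print(order.job_done())"
```

```text
the job is handed in; nothing more can be done
None
```

I handed the job in at about 36 s: the block sits square in the outline (0.6 mm and 0.2° off), the knob is on the green dot and sprung back up, and the arm never went near the flasks or bottle.

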